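Draw the transport bolt inside a clock case with the hooked rod

TASK

Take the orange-handled hooked rod off its wooden rack and reach it in through the open end of the clock case, under the brass bars, to hook the red plate of the pendulum's transport bolt. Draw the bolt back until you feel it seat firmly on its blue stop and press it home with about 8 newtons for half a second, never letting the rod bear harder than 18 newtons on the bolt or case. Then unhook, leaving the bolt home, and lay the rod back in its rack as you found it, hook end the same way, keeping the gripper off the case and leaving the other things on the bench where they are.

Things in the scene. Friction and masses are not known exactly. Their poses are not given: they have to be found in the camera images.
- rod: Loose hooked rod, 0.18 kg. Origin: handle's axis, mid-handle; x along the rod to the hook, z up in its rack. Orange square handle 16 x 16 mm, x = -60 to 55 mm (grip it across y near the origin). Steel shaft 8 mm thick on the same axis to x = 190 mm, there bent straight down (-z) as a hook 8 mm thick whose rounded end reaches 30 mm below the shaft axis. Balances about 30 mm ahead of the origin.
- rod_hook (a point): Centre of the rounded end of the hook: 190 mm ahead of the rod's origin and 26 mm below the shaft axis.
- rack: Fixed wooden rod rack, base 230 x 70 x 12 mm. Origin on the bench below the rod's origin; x points as the hook does. Two V-notched posts 12 mm thick: at x = -45 mm (floor z = 67, 21 mm wide, carries the handle) and x = 120 mm (floor z = 71, 13 mm wide, carries the shaft); both flare wider for 23 mm above the floor. The rod in it: axis at z = 75 mm, y = 0, origin within 12 mm of x = 0.
- case: Dark wooden clock case, fixed, 200 (x) x 160 (y) x 134 mm high. Origin: centre of underside; x points in from the open end (x = -100 mm), z up. Inside: side walls y = +-70, rear wall x = 90 mm; roof of 4 brass bars along x and a cross bar at the mouth, underside z = 118 mm. On y = 0 a rail (top z = 30 mm) bears bolt and stop (stop's top z = 50 mm). Bob at x = 45 to 87 mm, top z = 56, look only.
- bolt: Steel bolt in the case, slides along the case's x only with about 2.5 N of friction; stays where left. Origin: foot of its red upright plate, at the case's z = 30 mm, y = 0, starting at x = 5 to 15 mm. The plate is 5 mm thick (x), 40 mm wide (y); its top is 34 mm above the origin (z = 64 mm), its lower 10 mm in the bar. Hook it from behind (+x side, 30 mm free), hook hanging down, and pull to -x.
- stop_zone (a point): Middle of the stretch of the case's rail in which the blue stop is clamped. The stop's own place is not measured: the bolt meets it after a draw of 20 to 50 mm, to be felt. First its black spring pad gives way 3 mm, adding only 1.5 N to the bolt's friction; then it seats on stiff rubber and the pull rises about 10 N per mm. The bolt's friction holds the pad in when you let go.
- clock_weight: Brass clock weight 44 mm across, 88 mm tall, standing loose; bystander. Origin at the centre of its foot.
- oil_jar: Small amber jar 44 mm across, 60 mm tall, standing loose; bystander. Origin at the centre of its foot.
- screwdriver: Screwdriver lying loose near the robot; bystander.
- straight_rod: Green-handled straight rod 210 mm long without a hook, lying loose near the robot; bystander, not to be used.
- loose_bobbin: White bobbin 40 mm across, 36 mm tall, loose; bystander. Origin at the centre of its foot.

How it is judged:
By the outcome, as a careful person would: the job done as asked, in the order asked, and still so for the second after the job is handed in, with the robot touching nothing.
It also fails if it takes over 64 s, if anything falls off the work surface, if the arm or the gripper's body presses on something with over 40 N, if the wrist force passes 120 N, or if a joint passes its speed limit or range.

ROBOT

A 7-joint arm with a two-finger parallel gripper is mounted at the origin on the work surface. World frame = base frame: x ahead of the robot, y to its left, z up, the work surface at z = 0. Lengths are in m, angles in degrees, forces in N, time in s.
With the tool pointing down it reaches from about 0.425 to 0.875 m from the base axis. Payload 4.7 kg.
Tool frame: the origin (TCP) lies midway between the tips of the shut fingers; the grasp point (between the pads) lies 19 mm behind it; z points along the fingers, y is the line along which they close (so a half turn about z gives the same grasp; the last joint's range is limited). The gripper opens to 87 mm and grips with 3 to 60 N. Pads are 19 mm wide; open, the fingers measure 117 mm over their backs; the gripper's body (75 mm by 190 mm) begins 51 mm behind the grasp point.
Start: joints at [-66.801, 18.392, -4.016, 83.108, 1.295, 78.541, -3.26], TCP at [0.248, 0.601, 0.223] pointing down, gripper open.
Joint ranges: [-163.93, 163.93], [-17.29, 119.83], [-79.2, 71.16], [3.27, 140.29], [-89.18, 269.18], [5.43, 117.66], [-154.24, 154.24]. Speed limits (degrees/s): [147.25, 147.25, 180, 180, 180, 180, 180].

INTERFACE

Orientations are given as [roll, pitch, yaw] about the fixed x, y, z axes, in that order (R = Rz(yaw) Ry(pitch) Rx(roll)).
In Python, from cell import env, viewer, boxes_of, masks_of gives the robot as it stands. The module is installed in compiled form; this text tells all that it offers.
- The arm moves only by the tool apply_moves, never from a script. Its argument "moves" is a list of rows, each a list of 7 numbers: the shift along the tool's x, y, z scaled (see below), then the turn, a rotation vector about the tool's x, y, z scaled (see below), then the opening, from 0 (shut) to 1 (fully open). A call has 1 to 20 rows; each row is the pose to reach, as a shift and turn from the pose commanded when the call began, along the tool's axes at that moment; what a row does not reach only later rows make up. The controller multiplies each number of a shift by 0.2 m and each number of a turn by 1.5 rad. A row lasts 1/10 s, in which the tool goes at most 50 mm and 8.59 degrees, less where a joint would pass 70% of its speed; a pose out of reach is approached as far as the arm can. A call with a number of a shift or a turn outside -1 to 1 is refused whole. A call with a gripper value outside its range is refused whole. The fingers move at their own pace and stop on an object; "grip_force" is the grip in N (left out, the last holds). Time passes only in rows, so rows that repeat a pose let the fingers close. It gives the time, the measured TCP pose, the force, the opening and the grip force at its end, in the units of the state.
- env.get_obs(): the state, without advancing time (a new reading comes with each control period).
- viewer.read_camera(name): name is "side" or "top"; returns the picture (384x512x3 uint8, red, green, blue); there is no depth.
- viewer.get_calibration(name): a dict with "fov_y" (degrees; the focal length in pixels is half the picture's height over the tangent of half this angle, whatever the lens; pixels are square), "cx", "cy" (the principal point, pixels), "position" and "orientation" of the camera in the world. Camera axes: x right, y up, looking along -z (the intrinsics and any distortion apply to the point x, -y, -z); pixel columns grow to the right and rows downward; lengths in m; the calibration is good to about 2 mm. A picture is of the moment at which its call begins. get_calibration takes no time and is no camera call.
- env.sign_off(): hands the job in; it is judged then, once.
Trained networks look in the newest picture that a camera, given by its name, has taken for a name from the list of things; names that differ only in an ending like _2 or _b are one class to them, and where a whole thing is asked for, a point or a joint stands for the part that bears it (a point fixed in the world has none). Each returns a list of dicts, best first, with "conf" (0 to 1); they miss things now and then, are a little off and sometimes report something else, mostly with a low value. They report only what shows in the picture. A call takes as long as a camera call.
- boxes_of(camera, target): "location" ([column, row] in pixels, amid what is visible of it).
- masks_of(camera, target): "pixels" (384x512 bool, what is visible of it) and "location" ([column, row] in pixels, amid what is visible of it).
The state is a dict: "time_s": time; "qpos": joint angles; "joint_velocities": joint speeds; "effort": joint torques, N m; "tool_pos": TCP position; "tool_rot": TCP orientation; "force": force on the tool from outside, world axes, zero at the start; "wrist_torque": the same for the moment, N m; "grip_width": finger opening in m; "grasp_force": force on a finger pad.
Only numpy, scipy, OpenCV 4.12 (cv2) and the standard library are available. Lean on these libraries where they do the work, as an engineer would, in place of code of your own. Each camera call takes 0.05 s, during which the arm holds its last target. There are 200 camera calls.

## Working session

There is one attempt and no reset: what is moved stays moved. The work goes in short steps, Python scripts to look and compute and a tool call to move; the robot and the scene stay as the last step left them, time stands still between calls to the robot, and variables do not carry over. Pictures are saved under pics/ and viewed, at most 10 in all, crops included, and the job is handed in when it is done.

Besides the shell and the picture viewer there is one more tool, called after "Emit:" as name(argument=value, ...) on one line, values as JSON. apply_moves: Moves the arm, as the interface text tells. Shifts and turns lie within -1 to 1; 1 stands for 0.2 m of shift or 1.5 rad of turn. Its arguments: {"type":"object","properties":{"moves":{"type":"array","items":{"type":"array","items":{"type":"number","minimum":-1,"maximum":1}}},"grip_force":{"type":"number"}},"required":["moves"]}

```bash
mkdir -p pics; python3 - <<'E'
from cell import env, viewer, boxes_of, masks_of
import cv2, numpy as np
for c in ("side","top"):
    im=viewer.read_camera(c); cv2.imwrite(f"pics/{c}0.png",im[:,:,::-1])
    print(c,viewer.get_calibration(c))
    for t in ("rod","rod_hook","rack","case","bolt","clock_weight","oil_jar","screwdriver","straight_rod","loose_bobbin"):
        print(t,[(np.round(d["location"],1).tolist(),round(d["conf"],2)) for d in boxes_of(c,t)[:2]])
o=env.get_obs()
for k,v in o.items(): print(k,np.round(v,4))
E
```

```text
side {'fov_y': 56.09055041274837, 'cx': 250.69949076163726, 'cy': 188.5811645235441, 'position': array([ 0.51328553, -0.71441631,  0.74043676]), 'orientation': array([44.15081274, -0.41678276, -2.71694797])}
rod [([221.2, 107.1], 0.61), ([174.0, 159.5], 0.53)]
rod_hook [([221.1, 106.3], 0.75)]
rack [([233.8, 118.6], 0.59)]
case [([305.5, 174.9], 0.75), ([224.7, 107.5], 0.74)]
bolt []
clock_weight [([304.5, 125.3], 0.53)]
oil_jar [([325.9, 242.3], 0.82)]
screwdriver [([161.1, 224.9], 0.76)]
straight_rod [([175.7, 158.4], 0.61)]
loose_bobbin [([293.1, 353.3], 0.64), ([164.2, 224.3], 0.26)]
top {'fov_y': 55.93103162064783, 'cx': 254.7595920381865, 'cy': 195.5132827078606, 'position': array([ 0.44783618, -0.05965122,  1.12988522]), 'orientation': array([  5.48072242,  -1.43344531, -88.6513208 ])}
rod [([114.5, 218.4], 0.56)]
rod_hook [([118.3, 216.5], 0.86)]
rack [([128.9, 206.3], 0.85)]
case [([228.5, 144.6], 0.61)]
bolt []
clock_weight [([154.6, 131.4], 0.84), ([265.2, 273.4], 0.7)]
oil_jar [([297.1, 139.3], 0.71)]
screwdriver [([267.2, 274.1], 0.56)]
straight_rod [([178.7, 262.8], 0.55)]
loose_bobbin [([378.1, 181.7], 0.59)]
time_s 1.1
qpos [-66.8009  18.3912  -4.0151  83.1079   1.2952  78.5402  -3.259 ]
joint_velocities [ 0.035   0.039  -0.0236  0.0475  0.0033 -0.1295 -0.0201]
effort [ 2.00000e-04 -4.91110e+01 -4.03400e-01 -3.12777e+01 -6.38000e-02
  3.34000e-02  0.00000e+00]
tool_pos [0.2476 0.601  0.2226]
tool_rot [1.799941e+02 3.200000e-03 1.576099e+02]
force [-0.3189  0.482   0.5382]
wrist_torque [-0.0101 -0.0527  0.0306]
grasp_force 0.0
grip_width 0.0871
```

```bash
python3 - <<'E'
import cv2
a=cv2.imread("pics/top0.png")[80:330,60:420]; cv2.imwrite("pics/top0b.png",cv2.resize(a,(792,550),interpolation=cv2.INTER_CUBIC))
a=cv2.imread("pics/side0.png")[60:280,130:410]; cv2.imwrite("pics/side0b.png",cv2.resize(a,(763,600),interpolation=cv2.INTER_CUBIC))
E
```

```text
(no output)
```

View pics/top0b.png

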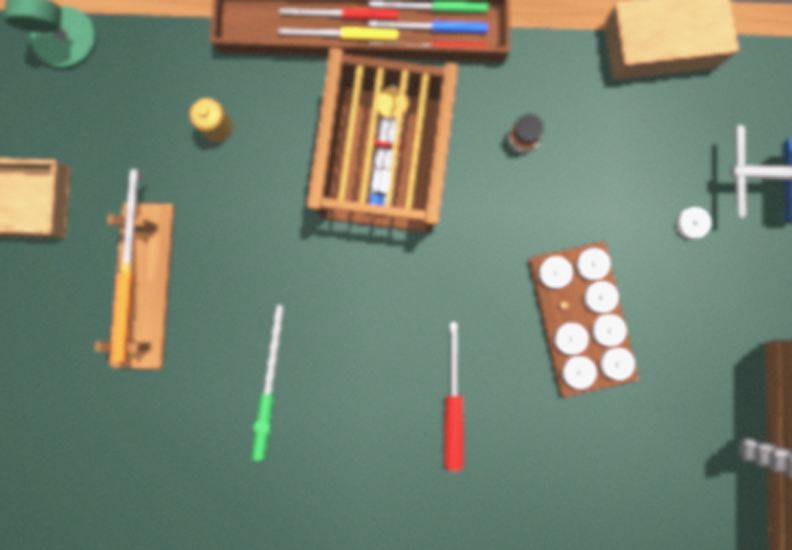

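View pics/side0b.png

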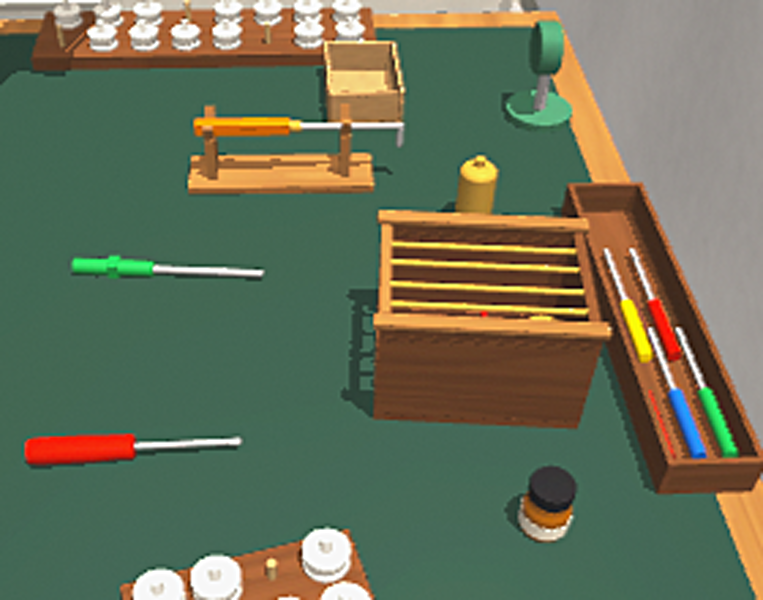

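The top view shows the rod at the left with its hook toward +x: handle crop (118,365) to (125,265), tip (133,170). The case mouth faces the robot, with frame corners at (310,208), (437,228), (330,50) and (457,65), the red plate near (383,145) and the blue stop near (377,200). The side view agrees.

```bash
cat > h.py <<'E'
import numpy as np, cv2
from scipy.spatial.transform import Rotation as R
from scipy.optimize import least_squares
from cell import env, viewer, boxes_of, masks_of
class Cam:
    def __init__(s,n):
        c=viewer.get_calibration(n); s.f=192/np.tan(np.radians(c["fov_y"]/2)); s.c=np.array([c["cx"],c["cy"]])
        s.p=c["position"]; s.R=R.from_euler("xyz",c["orientation"],degrees=True).as_matrix()
    def proj(s,P):
        q=(np.atleast_2d(P)-s.p)@s.R; return np.c_[q[:,0],-q[:,1]]/-q[:,2:]*s.f+s.c
    def unproj(s,uv,z):
        d=(np.atleast_2d(uv)-s.c)/s.f; d=np.c_[d[:,0],-d[:,1],-np.ones(len(d))]@s.R.T
        return s.p+d*((z-s.p[2])/d[:,2])[:,None]
T=Cam("top"); S=Cam("side")
def place(p,L):  # p=x,y,yaw(rad)
    L=np.atleast_2d(L); c,s=np.cos(p[2]),np.sin(p[2])
    return np.c_[p[0]+c*L[:,0]-s*L[:,1],p[1]+s*L[:,0]+c*L[:,1],L[:,2]]
def fit(p0,LT,uT,LS,uS):
    f=lambda p:np.r_[(T.proj(place(p,LT))-uT).ravel(),(S.proj(place(p,LS))-uS).ravel()]
    r=least_squares(f,p0,loss="soft_l1"); return r.x,f(r.x).reshape(-1,2)
tc=lambda a:np.array(a)/2.2+[60,80]
sc=lambda a:np.array(a)/2.726+[130,60]
E
python3 - <<'E'
from h import *
np.set_printoptions(precision=4,suppress=True)
z=.134
LT=[(-.1,.08,z),(-.1,-.08,z),(.1,.08,z),(.1,-.08,z)]
LS=[(-.1,.08,z),(-.1,-.08,z),(.1,.08,z),(.1,-.08,z),(-.1,-.08,0),(.1,-.08,0)]
p,r=fit([.6,0,0],LT,tc([(308,207),(438,228),(330,50),(457,65)]),LS,sc([(378,212),(374,322),(588,222),(609,328),(376,418),(578,427)]))
print("case",p,np.degrees(p[2]),"\n",r)
# rod/rack: orange mask in both
for n,c in (("top",T),("side",S)):
    im=cv2.imread(f"pics/{n}0.png"); hsv=cv2.cvtColor(im,cv2.COLOR_BGR2HSV)
    m=((hsv[...,0]>10)&(hsv[...,0]<20)&(hsv[...,1]>200)&(hsv[...,2]>150)).astype(np.uint8)
    k,l,st,ce=cv2.connectedComponentsWithStats(m)
    i=1+st[1:,4].argmax(); ys,xs=np.nonzero(l==i)
    P=c.unproj(np.c_[xs,ys],.079)
    q=P[:,:2]-P[:,:2].mean(0); v=np.linalg.svd(q,full_matrices=False)[2][0]; v*=np.sign(v[0]); t=q@v
    print(n,st[i],"mean",P.mean(0),"yaw",np.degrees(np.arctan2(v[1],v[0])),"len",t.min(),t.max())
z=.075
print("tip top",T.unproj(tc([(133,170)]),.079), "tip side",S.unproj(sc([(402,124)]),.079),"hookend",S.unproj(sc([(401,146)]),.045))
LR=[(-.115,.035,.012),(-.115,-.035,.012),(.115,-.035,.012)]
E
```

```text
case [ 0.6974 -0.0222 -0.0915] -5.240913975365978 
 [[ 1.6406 -1.8914]
 [-0.1872 -4.6758]
 [ 0.7679  0.0142]
 [-0.808  -0.0224]
 [ 0.4973 -0.6491]
 [ 1.4096 -0.1127]
 [-2.7162 -1.8803]
 [-1.4767  0.6777]
 [-1.4687  0.5243]
 [-0.5923  0.105 ]]Traceback (most recent call last):
  File "<stdin>", line 13, in <module>
ValueError: attempt to get argmax of an empty sequence
```

```bash
cat > seg.py <<'E'
from h import *
np.set_printoptions(precision=4,suppress=True)
for n,c,px in (("top",T,tc([(121,320)])),("side",S,sc([(240,126)]))):
    im=cv2.imread(f"pics/{n}0.png"); hsv=cv2.cvtColor(im,cv2.COLOR_BGR2HSV).astype(int)
    u,v=px[0].round().astype(int); h0=hsv[v,u]; print(n,h0)
    m=((abs(hsv[...,0]-h0[0])<6)&(hsv[...,1]>h0[1]-40)&(hsv[...,2]>h0[2]-90)).astype(np.uint8)
    k,l,st,ce=cv2.connectedComponentsWithStats(m)
    ys,xs=np.nonzero(l==l[v,u])
    P=c.unproj(np.c_[xs,ys],.080)
    q=P[:,:2]-P[:,:2].mean(0); v=np.linalg.svd(q,full_matrices=False)[2][0]; v*=np.sign(v[0]); t=q@v
    print(st[l[ys[0],xs[0]]],"mean",P.mean(0),"yaw",np.degrees(np.arctan2(v[1],v[0])),"len",t.min(),t.max())
print("tip top",T.unproj(tc([(133,170)]),.079), "tip side",S.unproj(sc([(402,124)]),.079),"hookend",S.unproj(sc([(401,146)]),.045))
z=.134
p=[.6974,-.0222,-.0915]
out=[]
for n,c,b in (("top",T,(180,80,300,210)),("side",S,(250,120,370,230))):
    x0,y0,x1,y1=b; k=3.2
    im=cv2.resize(cv2.imread(f"pics/{n}0.png")[y0:y1,x0:x1],None,fx=k,fy=k,interpolation=cv2.INTER_CUBIC)
    for zz,col in ((.134,(255,0,255)),(0,(255,255,0))):
        q=place(p,[(-.1,.08,zz),(-.1,-.08,zz),(.1,-.08,zz),(.1,.08,zz)])
        cv2.polylines(im,[((c.proj(q)-[x0,y0]+.5)*k).astype(int)],True,col,1)
    q=place(p,[(x,0,.064) for x in (.005,.015)]+[(-.1,0,.03),(.09,0,.03)])
    for a in ((c.proj(q)-[x0,y0]+.5)*k).astype(int): cv2.circle(im,tuple(map(int,a)),3,(0,255,0),1)
    out.append(im)
h=max(i.shape[0] for i in out)
out=[cv2.copyMakeBorder(i,0,h-i.shape[0],0,0,cv2.BORDER_CONSTANT) for i in out]
cv2.imwrite("pics/ov1.png",np.hstack(out))
E
python3 seg.py
```

```text
top [ 20 168 247]
[110 200  11  45 239] mean [0.4639 0.317  0.08  ] yaw -2.072091730587108 len -0.06444041237521482 0.06255939300633012
side [ 13 243 218]
[208 106  28   4 105] mean [0.4685 0.2988 0.08  ] yaw -0.2772602148434572 len -0.04205897876638561 0.04640213377330776
tip top [[0.6514 0.3116 0.079 ]] tip side [[0.6549 0.3048 0.079 ]] hookend [[0.6561 0.3085 0.045 ]]
```

View pics/ov1.png

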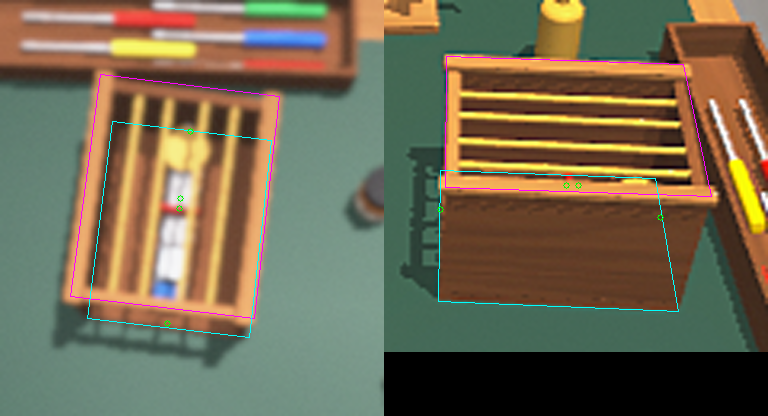

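```bash
cat >> h.py <<'E'
def to(pos,yaw,base=None):
    "row numbers (tool units) to reach world TCP pos, tool down with given yaw"
    o=env.get_obs(); b=R.from_euler("xyz",o["tool_rot"],degrees=True)
    d=b.inv().apply(np.array(pos)-o["tool_pos"])/.2
    w=(b.inv()*R.from_euler("xyz",[180,0,yaw],degrees=True)).as_rotvec()/1.5
    print("row",np.round(np.r_[d,w],4).tolist(),"dist",np.linalg.norm(d)*.2)
E
python3 - <<'E'
from h import *
to([.465,.314,.2],178.3)
print(T.unproj(tc([(173,205),(161,369),(124,205),(112,369)]),.012))
print(S.unproj(sc([(190,183),(373,182),(201,157),(361,157)]),.012))
E
```

```text
row [-1.5514, -0.9129, 0.113, 0.0001, 0.0, -0.2407] dist 0.3607213774964422
[[0.61594178 0.27649675 0.012     ]
 [0.3868281  0.28058505 0.012     ]
 [0.61406047 0.34487208 0.012     ]
 [0.38533031 0.34760799 0.012     ]]
[[0.39404702 0.28693188 0.012     ]
 [0.6204154  0.28051868 0.012     ]
 [0.40522429 0.34193946 0.012     ]
 [0.60927692 0.33440293 0.012     ]]
```

Emit:
apply_moves(moves=[[-0.776, -0.456, 0.056, 0, 0, -0.12, 1], [-0.776, -0.456, 0.056, 0, 0, -0.12, 1], [-0.776, -0.456, 0.056, 0, 0, -0.12, 1], [-0.776, -0.456, 0.056, 0, 0, -0.12, 1]])

```text
time_s: 1.5
tool_pos: [0.3597, 0.4536, 0.2114]
tool_rot: [-179.9, 0.1, 167.7]
force: [0.5, -0.6, 0.4]
grip_width: 0.087
grasp_force: 0.0
```

```bash
python3 - <<'E'
from h import *
to([.465,.314,.17],178.4)
E
```

```text
row [-0.6632, -0.5689, 0.2086, -0.0007, 0.0011, -0.125] dist 0.17967483877853418
```

Emit:
apply_moves(moves=[[-0.663, -0.569, 0.209, 0, 0, -0.125, 1], [-0.663, -0.569, 0.209, 0, 0, -0.125, 1], [-0.663, -0.569, 0.209, 0, 0, -0.125, 1], [-0.663, -0.569, 0.209, 0, 0, -0.125, 1], [-0.663, -0.569, 0.209, 0, 0, -0.125, 1], [-0.663, -0.569, 0.209, 0, 0, -0.125, 1]])

```text
time_s: 2.1
tool_pos: [0.4625, 0.3181, 0.1696]
tool_rot: [180.0, -0.0, 178.6]
force: [-0.1, 0.6, 1.0]
grip_width: 0.0872
grasp_force: 0.0
```

```bash
cat > snap.py <<'E'
import sys
from h import *
def crop(out,boxes,k=3):
    ims=[]
    for n,(x0,y0,x1,y1) in boxes:
        im=viewer.read_camera(n)[:,:,::-1]; cv2.imwrite(f"pics/raw_{out}_{n}.png",im)
        ims.append(cv2.resize(im[y0:y1,x0:x1],None,fx=k,fy=k,interpolation=cv2.INTER_CUBIC))
    h=max(i.shape[0] for i in ims)
    cv2.imwrite(f"pics/{out}.png",np.hstack([cv2.copyMakeBorder(i,0,h-i.shape[0],0,0,cv2.BORDER_CONSTANT) for i in ims]))
E
python3 - <<'E'
from snap import *
crop("near",[("top",(60,120,190,270)),("side",(180,30,310,160))])
o=env.get_obs();print(o["tool_pos"],o["tool_rot"],o["time_s"])
print("tcp px",T.proj(o["tool_pos"]),S.proj(o["tool_pos"]))
E
```

```text
[0.46140312 0.32025802 0.16997522] [1.79927853e+02 2.48721731e-03 1.78798672e+02] 2.2
tcp px [[100.87400674 221.58605618]] [[217.11399723  78.90001459]]
```

View pics/near.png

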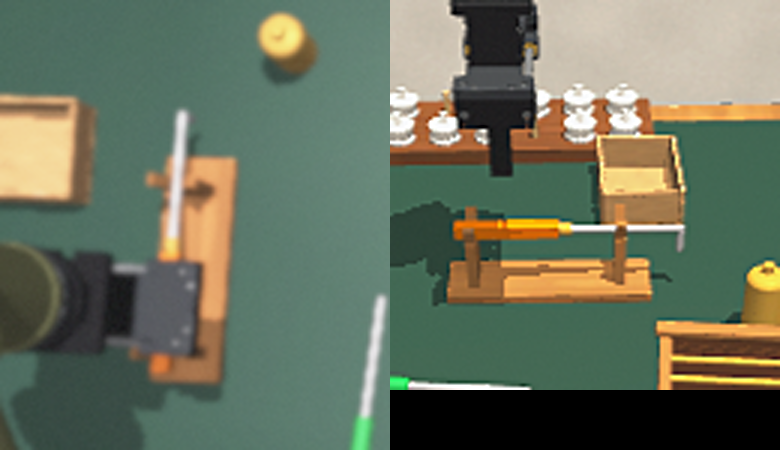

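The gripper hangs above the rod as planned: fingertip at about (217,88) in the side view, against a predicted TCP row of 79 at mid-gap. Rod ends are at side (201,107) and (277.7,106), top (113.5,246) and (120.6,157).

```bash
python3 - <<'E'
from h import *
np.set_printoptions(precision=4,suppress=True)
LT=[(.194,0,.079),(.055,0,.083),(-.060,0,.083)]
uT=[(120.6,157.0),(117.4,200.3),(113.5,245.9)]
LS=[(-.06,-.008,.076),(.055,-.008,.076),(.194,0,.076),(.192,0,.045)]
uS=[(201.3,106.9),(240,106),(277.6,106),(277.6,113.5)]
p,r=fit([.46,.313,-.03],LT,uT,LS,uS); print("both",p,np.degrees(p[2]),r)
for k in ("T","S"):
    p,_=fit([.46,.313,-.03],LT if k=="T" else np.zeros((0,3)),uT if k=="T" else np.zeros((0,2)),LS if k=="S" else np.zeros((0,3)),uS if k=="S" else np.zeros((0,2)))if 0 else (least_squares(lambda p:((T if k=="T" else S).proj(place(p,LT if k=="T" else LS))-(uT if k=="T" else uS)).ravel(),[.46,.313,-.03]).x,0); print(k,p,np.degrees(p[2]))
E
```

```text
both [ 0.464   0.3142 -0.0212] -1.2150255353093506 [[ 0.5052 -1.9446]
 [-0.6564  1.9963]
 [-0.0523 -3.3479]
 [-0.1152  0.4566]
 [-3.768   1.0612]
 [ 0.5887 -0.6435]
 [-0.5715 -0.2231]]
T [ 0.4608  0.3134 -0.014 ] -0.802435278991051
S [ 0.4673  0.3169 -0.0384] -2.200771017023578
```

```bash
python3 - <<'E'
from h import *
to([.463,.314,.056],178.7)
E
```

```text
row [-0.0086, -0.0318, 0.5698, 0.0008, 0.0, 0.0011] dist 0.11415806741979967
```

Emit:
apply_moves(moves=[[-0.009, -0.032, 0.15, 0, 0, 0, 1], [-0.009, -0.032, 0.3, 0, 0, 0, 1], [-0.009, -0.032, 0.4, 0, 0, 0, 1], [-0.009, -0.032, 0.5, 0, 0, 0, 1], [-0.009, -0.032, 0.57, 0, 0, 0, 1], [-0.009, -0.032, 0.57, 0, 0, 0, 1], [-0.009, -0.032, 0.57, 0, 0, 0, 0.5], [-0.009, -0.032, 0.57, 0, 0, 0, 0.3]], grip_force=10)

```text
time_s: 3.0
tool_pos: [0.4646, 0.313, 0.0569]
tool_rot: [179.9, 0.1, 178.7]
force: [0.4, 0.1, -0.2]
grip_width: 0.0777
grasp_force: 0.0
```

Emit:
apply_moves(moves=[[0, 0, 0, 0, 0, 0, 0], [0, 0, 0, 0, 0, 0, 0], [0, 0, 0, 0, 0, 0, 0], [0, 0, 0, 0, 0, 0, 0], [0, 0, 0, 0, 0, 0, 0]], grip_force=10)

```text
time_s: 3.5
tool_pos: [0.4639, 0.3121, 0.0557]
tool_rot: [180.0, 0.0, 178.7]
force: [-0.1, 0.7, 0.1]
grip_width: 0.0384
grasp_force: 0.0
```

```bash
python3 - <<'E'
from h import *
o=env.get_obs()
for k in ("time_s","tool_pos","tool_rot","force","wrist_torque","grip_width","grasp_force"): print(k,np.round(o[k],4))
E
```

```text
time_s 3.5
tool_pos [0.4639 0.3121 0.0557]
tool_rot [1.799929e+02 8.500000e-03 1.786620e+02]
force [-0.145   0.713   0.0762]
wrist_torque [0.0258 0.0341 0.0363]
grip_width 0.0384
grasp_force 0.0
```

Emit:
apply_moves(moves=[[0, 0, 0, 0, 0, 0, 0], [0, 0, 0, 0, 0, 0, 0], [0, 0, 0, 0, 0, 0, 0], [0, 0, 0, 0, 0, 0, 0]], grip_force=10)

```text
time_s: 3.9
tool_pos: [0.4641, 0.3145, 0.0561]
tool_rot: [179.8, 0.1, 178.7]
force: [0.8, 6.2, -0.7]
grip_width: 0.0162
grasp_force: 9.9
```

```bash
cat > st.py <<'E'
from h import *
o=env.get_obs()
for k in ("time_s","tool_pos","tool_rot","force","wrist_torque","grip_width","grasp_force"): print(k,np.round(o[k],4))
E
python3 st.py
```

```text
time_s 3.9
tool_pos [0.4641 0.3145 0.0561]
tool_rot [1.797958e+02 7.880000e-02 1.787279e+02]
force [ 0.7583  6.2247 -0.7056]
wrist_torque [ 1.2102 -0.0681  0.0154]
grip_width 0.0162
grasp_force 9.9069
```

Emit:
apply_moves(moves=[[0, 0.007, 0, 0, 0, 0, 0], [0, 0.014, 0, 0, 0, 0, 0], [0, 0.014, 0, 0, 0, 0, 0]])

```text
time_s: 4.2
tool_pos: [0.4641, 0.3147, 0.0559]
tool_rot: [-180.0, -0.0, 178.7]
force: [-1.0, 1.0, 3.3]
grip_width: 0.0159
grasp_force: 9.9
```

```bash
python3 st.py
```

```text
time_s 4.2
tool_pos [0.4641 0.3147 0.0559]
tool_rot [-1.799766e+02 -1.000000e-03  1.786564e+02]
force [-0.9675  1.0112  3.3422]
wrist_torque [ 0.2341  0.2455 -0.018 ]
grip_width 0.0159
grasp_force 9.8544
```

Emit:
apply_moves(moves=[[0, 0, 0, 0, 0, 0, 0], [0, 0, 0, 0, 0, 0, 0], [0, 0, -0.03, 0, 0, 0, 0], [0, 0, -0.08, 0, 0, 0, 0], [0, 0, -0.15, 0, 0, 0, 0], [0, 0, -0.25, 0, 0, 0, 0], [0, 0, -0.35, 0, 0, 0, 0], [0, 0, -0.45, 0, 0, 0, 0], [0, 0, -0.5, 0, 0, 0, 0], [0, 0, -0.5, 0, 0, 0, 0], [0, 0, -0.5, 0, 0, 0, 0]], grip_force=60)

```text
time_s: 5.3
tool_pos: [0.4636, 0.3146, 0.1552]
tool_rot: [-180.0, -0.0, 178.7]
force: [-0.8, 0.5, -3.0]
grip_width: 0.0151
grasp_force: 59.7
```

```bash
python3 st.py; python3 - <<'E'
from snap import *
crop("lift",[("top",(60,120,190,270)),("side",(180,30,310,160))])
o=env.get_obs();p=o["tool_pos"];y=np.radians(o["tool_rot"][2]-180)
P=place([p[0],p[1],y],[(.194,0,p[2]+.023),(-.06,0,p[2]+.027),(.19,0,p[2]-.011)])
print("pred tip,rear,hookend:",T.proj(P),S.proj(P))
E
```

```text
time_s 5.3
tool_pos [0.4636 0.3146 0.1552]
tool_rot [-1.799767e+02 -2.870000e-02  1.786620e+02]
force [-0.7789  0.4528 -3.0004]
wrist_torque [ 0.0413  0.064  -0.0102]
grip_width 0.0151
grasp_force 59.7263
pred tip,rear,hookend: [[108.49226278 147.67902408]
 [ 99.43214836 244.14251042]
 [113.04067681 151.9203856 ]] [[279.97065295  77.34136246]
 [198.00998837  76.59904147]
 [278.01477917  87.16235402]]
```

View pics/lift.png

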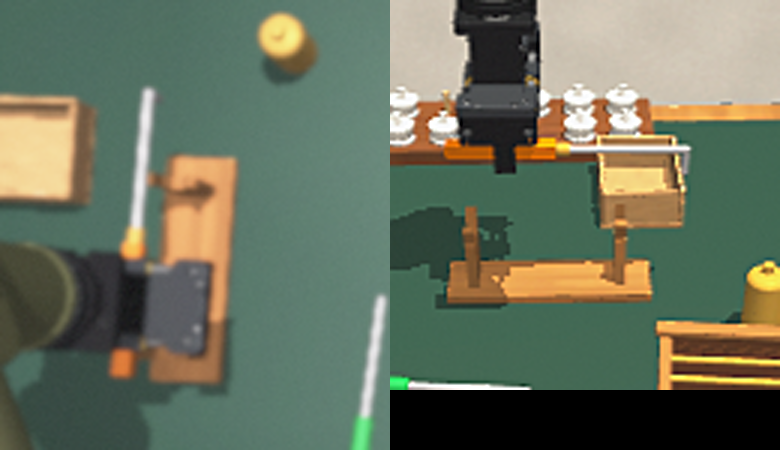

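Rod is held level. Side tip (280,79) and rear (198.7,80) match the prediction, and the top tip (109.7,149.3) differs from it by about (1.2,1.5) px, so I apply that bias to the top view.

```bash
python3 - <<'E'
from h import *
np.set_printoptions(precision=4,suppress=True)
z=.134; b=np.array([1.2,1.5])
LT=[(-.1,.08,z),(-.1,-.08,z),(.1,.08,z),(.1,-.08,z)]
LS=LT+[(-.1,-.08,0),(.1,-.08,0)]
uT=tc([(308,207),(438,228),(330,50),(457,65)])-b; uS=sc([(378,212),(374,322),(588,222),(609,328),(376,418),(578,427)])
p,r=fit([.6,0,0],LT,uT,LS,uS); print(p,np.degrees(p[2]))
def f(q):
    s=np.array([q[3],q[4],1]); g=lambda L:np.array([np.array(l)*(s if l[2]>0 else 1) for l in L])
    return np.r_[(T.proj(place(q,g(LT)))-uT).ravel(),(S.proj(place(q,g(LS)))-uS).ravel()]
q=least_squares(f,[*p,1,1],loss="soft_l1"); print(q.x,np.degrees(q.x[2])); print(f(q.x).reshape(-1,2))
p=q.x
def loc(P):
    d=P[:,:2]-p[:2]; c,s=np.cos(p[2]),np.sin(p[2]); return np.c_[c*d[:,0]+s*d[:,1],-s*d[:,0]+c*d[:,1]]
print("red top",loc(T.unproj([(236.9,145.3)]-b,.064)),"side",loc(S.unproj([(307.5,175.2)],.064)))
for n,c in (("top",T),("side",S)):
    im=cv2.imread(f"pics/{n}0.png").astype(int); x0,y0,x1,y1=(205,110,265,180) if n=="top" else (270,150,350,180)
    s=im[y0:y1,x0:x1]
    for nm,m in (("red",(s[...,2]>s[...,1]*2.2)&(s[...,2]>110)),("blue",(s[...,0]>s[...,2]*1.6)&(s[...,0]>90))):
        ys,xs=np.nonzero(m)
        if len(xs): 
            u=np.array([[xs.mean()+x0,ys.mean()+y0]]); print(n,nm,len(xs),u,loc(c.unproj(u-(b if n=="top" else 0),.064 if nm=="red" else .05)))
E
```

```text
[ 0.6993 -0.0205 -0.0929] -5.322965829149579
[ 0.6989 -0.0199 -0.0976  1.0395  1.0134] -5.59072876970317
[[ 1.2455  0.2052]
 [ 0.1631 -2.1375]
 [ 1.2063 -0.5536]
 [ 0.3163 -0.1615]
 [-0.289  -1.6158]
 [ 0.1058 -0.7398]
 [-0.7438 -2.4733]
 [ 0.4543  0.5306]
 [-1.1617 -0.3378]
 [-0.3895 -0.4164]]
red top [[ 0.0064 -0.0026]] side [[0.0065 0.0063]]
top red 7 [[233. 145.]] [[0.0058 0.0091]]
top blue 22 [[230.7273 169.7727]] [[-0.0672  0.0072]]
side red 6 [[307.  174.5]] [[0.0053 0.009 ]]
```

```bash
cat >> h.py <<'E'
def rows(wps,base=None):
    "wps: (x,y,z,rodyaw,roll,pitch?) world TCP; base=(pos,rot) commanded"
    o=env.get_obs(); bp,br=base or (o["tool_pos"],o["tool_rot"])
    b=R.from_euler("xyz",br,degrees=True)
    for w in wps:
        d=b.inv().apply(np.array(w[:3])-bp)/.2
        t=(b.inv()*R.from_euler("xyz",[180,0,w[3]+180],degrees=True)).as_rotvec()/1.5
        print(np.round(np.r_[d,t],3).tolist())
def case(x,y,z,p=(.699,-.020,np.radians(-5.5))): return place(p,[(x,y,z)])[0]
E
python3 - <<'E'
from h import *
rows([(.40,.17,.165,-45),(.40,.17,.087,-45)])
print(env.get_obs()["qpos"])
for w in ("clock_weight",):
    print(T.unproj(boxes_of("top",w)[0]["location"],.06))
E
```

```text
[0.299, -0.729, -0.052, -0.001, -0.001, 0.508]
[0.299, -0.728, 0.338, -0.001, -0.001, 0.508]
[-42.23943719  10.02158655   5.96496607 101.44811378  -1.10649927
  68.7125703   52.70243415]
[[0.74014617 0.21913359 0.06      ]]
```

Emit:
apply_moves(moves=[[0.015, -0.036, -0.05, 0, 0, 0.025, 0], [0.06, -0.146, -0.052, 0, 0, 0.1, 0], [0.105, -0.255, -0.052, 0, 0, 0.178, 0], [0.15, -0.365, -0.052, 0, 0, 0.254, 0], [0.195, -0.474, -0.052, 0, 0, 0.33, 0], [0.24, -0.583, -0.052, 0, 0, 0.406, 0], [0.28, -0.682, 0, 0, 0, 0.475, 0], [0.299, -0.728, 0.08, 0, 0, 0.508, 0], [0.299, -0.728, 0.17, 0, 0, 0.508, 0], [0.299, -0.728, 0.26, 0, 0, 0.508, 0], [0.299, -0.728, 0.32, 0, 0, 0.508, 0], [0.299, -0.728, 0.338, 0, 0, 0.508, 0], [0.299, -0.728, 0.338, 0, 0, 0.508, 0]])

```text
time_s: 6.75
tool_pos: [0.4005, 0.1706, 0.0875]
tool_rot: [-179.9, -0.0, 135.0]
force: [0.1, -0.6, -1.1]
grip_width: 0.0154
grasp_force: 59.7
```

```bash
python3 st.py; python3 - <<'E'
from h import *
f=case(-.166,.002,.087); print(f)
rows([(.42,.10,.087,-30),(.437,.06,.087,-20),(.46,.02,.087,-9),(*f,-5.5)])
E
```

```text
time_s 6.75
tool_pos [0.4005 0.1706 0.0875]
tool_rot [-1.799306e+02 -1.100000e-02  1.350114e+02]
force [ 0.0842 -0.6101 -1.0721]
wrist_torque [-0.0002  0.0062  0.0356]
grip_width 0.0154
grasp_force 59.7262
[ 0.53395592 -0.00209881  0.087     ]
[-0.318, -0.181, 0.003, -0.001, -0.0, -0.174]
[-0.52, -0.262, 0.003, -0.001, -0.0, -0.291]
[-0.743, -0.322, 0.003, -0.001, -0.0, -0.419]
[-1.082, -0.139, 0.002, -0.001, -0.0, -0.459]
```

Emit:
apply_moves(moves=[[-0.08, -0.045, 0.003, 0, 0, -0.044, 0], [-0.16, -0.09, 0.003, 0, 0, -0.087, 0], [-0.24, -0.136, 0.003, 0, 0, -0.13, 0], [-0.318, -0.181, 0.003, 0, 0, -0.174, 0], [-0.385, -0.208, 0.003, 0, 0, -0.213, 0], [-0.452, -0.235, 0.003, 0, 0, -0.252, 0], [-0.52, -0.262, 0.003, 0, 0, -0.291, 0], [-0.575, -0.277, 0.003, 0, 0, -0.323, 0], [-0.63, -0.292, 0.003, 0, 0, -0.355, 0], [-0.69, -0.307, 0.003, 0, 0, -0.388, 0], [-0.743, -0.322, 0.003, 0, 0, -0.419, 0], [-0.743, -0.322, 0.003, 0, 0, -0.419, 0]])

```text
time_s: 7.95
tool_pos: [0.4617, 0.0189, 0.0884]
tool_rot: [180.0, 0.1, 170.9]
force: [-0.9, -0.1, -3.1]
grip_width: 0.0153
grasp_force: 59.7
```

```bash
python3 st.py; python3 - <<'E'
from snap import *
crop("in1",[("top",(180,90,310,230)),("side",(230,110,360,240))])
f=case(-.166,.002,.087)
rows([(*f,-5.5)])
E
```

```text
time_s 7.95
tool_pos [0.4617 0.0189 0.0884]
tool_rot [1.799981e+02 1.224000e-01 1.708951e+02]
force [-0.8779 -0.1133 -3.1019]
wrist_torque [ 0.0159  0.1193 -0.0541]
grip_width 0.0153
grasp_force 59.7253
[-0.38, -0.054, 0.004, 0.0, 0.0, -0.041]
```

View pics/in1.png

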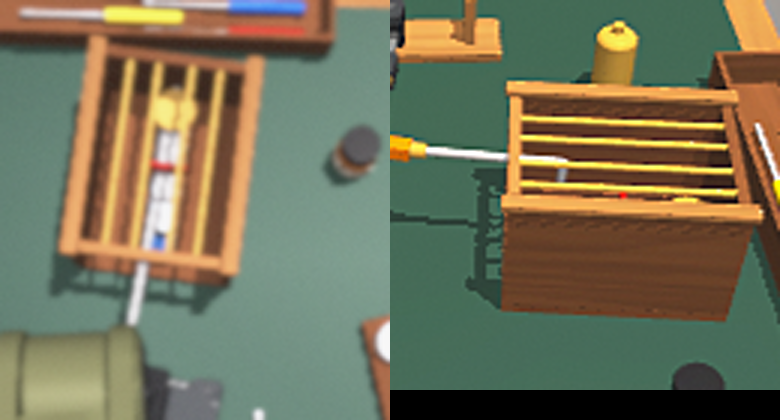

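The rod passes through the mouth centred on the bolt line: hook at side crop (565,170), red plate at (623,196).

Emit:
apply_moves(moves=[[-0.06, -0.009, 0.004, 0, 0, -0.007, 0], [-0.13, -0.019, 0.004, 0, 0, -0.014, 0], [-0.2, -0.029, 0.004, 0, 0, -0.021, 0], [-0.27, -0.039, 0.004, 0, 0, -0.029, 0], [-0.34, -0.049, 0.004, 0, 0, -0.036, 0], [-0.38, -0.054, 0.004, 0, 0, -0.041, 0], [-0.38, -0.054, 0.004, 0, 0, -0.041, 0]])

```text
time_s: 8.75
tool_pos: [0.5344, -0.0021, 0.0867]
tool_rot: [-180.0, 0.0, 174.5]
force: [-0.2, -0.2, -2.1]
grip_width: 0.0152
grasp_force: 59.7
```

```bash
python3 st.py; python3 - <<'E'
from snap import *
crop("in2",[("top",(200,90,290,210)),("side",(270,130,360,220))],4)
o=env.get_obs();p=o["tool_pos"];y=np.radians(o["tool_rot"][2]-180)
h=place([p[0],p[1],y],[(.19,0,p[2]+.023),(.19,0,p[2]-.011)]); print(h,T.proj(h),S.proj(h))
E
```

```text
time_s 8.75
tool_pos [ 0.5344 -0.0021  0.0867]
tool_rot [-1.799946e+02  2.590000e-02  1.745322e+02]
force [-0.1714 -0.1553 -2.1381]
wrist_torque [ 0.0273  0.0416 -0.0141]
grip_width 0.0152
grasp_force 59.726
[[ 0.72222466 -0.0199223   0.1094142 ]
 [ 0.72222466 -0.0199223   0.0754142 ]] [[234.34048661 134.15113543]
 [234.69710317 137.17508163]] [[316.07385503 163.974733  ]
 [314.33456848 173.41065516]]
```

View pics/in2.png

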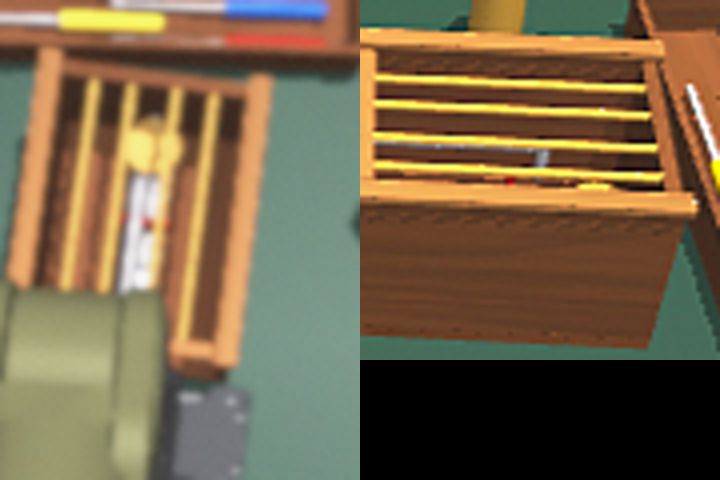

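Side view: the hook (crop (542,160)) stands about 18 mm beyond the red plate (crop (511,181)), so there is about 11 mm of gap. Lowering now.

Emit:
apply_moves(moves=[[0, 0, 0.03, 0, 0, 0, 0], [0, 0, 0.06, 0, 0, 0, 0], [0, 0, 0.085, 0, 0, 0, 0], [0, 0, 0.105, 0, 0, 0, 0], [0, 0, 0.12, 0, 0, 0, 0], [0, 0, 0.135, 0, 0, 0, 0], [0, 0, 0.15, 0, 0, 0, 0], [0, 0, 0.15, 0, 0, 0, 0]])

```text
time_s: 9.65
tool_pos: [0.5335, -0.0024, 0.0562]
tool_rot: [-180.0, -0.0, 174.5]
force: [0.8, -0.7, -2.1]
grip_width: 0.0153
grasp_force: 59.7
```

```bash
python3 st.py
```

```text
time_s 9.65
tool_pos [ 0.5335 -0.0024  0.0562]
tool_rot [-1.799945e+02 -3.550000e-02  1.745362e+02]
force [ 0.8417 -0.685  -2.1209]
wrist_torque [0.0365 0.0897 0.0387]
grip_width 0.0153
grasp_force 59.7263
```

Emit:
apply_moves(moves=[[0.015, 0, 0, 0, 0, 0, 0], [0.03, 0, 0, 0, 0, 0, 0], [0.04, 0, 0, 0, 0, 0, 0], [0.05, 0, 0, 0, 0, 0, 0], [0.06, 0, 0, 0, 0, 0, 0], [0.07, 0, 0, 0, 0, 0, 0], [0.08, 0, 0, 0, 0, 0, 0], [0.09, 0, 0, 0, 0, 0, 0], [0.1, 0, 0, 0, 0, 0, 0]])

```text
time_s: 10.55
tool_pos: [0.514, -0.0005, 0.0567]
tool_rot: [180.0, 0.0, 174.5]
force: [2.2, -1.3, -1.7]
grip_width: 0.0152
grasp_force: 59.7
```

Emit:
apply_moves(moves=[[0.005, 0, 0, 0, 0, 0, 0], [0.01, 0, 0, 0, 0, 0, 0], [0.015, 0, 0, 0, 0, 0, 0]])

```text
time_s: 10.85
tool_pos: [0.5109, -0.0002, 0.0566]
tool_rot: [180.0, 0.0, 174.5]
force: [2.9, -0.5, -2.0]
grip_width: 0.0154
grasp_force: 59.7
```

Emit:
apply_moves(moves=[[0.008, 0, 0, 0, 0, 0, 0], [0.015, 0, 0, 0, 0, 0, 0], [0.022, 0, 0, 0, 0, 0, 0], [0.03, 0, 0, 0, 0, 0, 0]])

```text
time_s: 11.25
tool_pos: [0.5048, 0.0004, 0.0566]
tool_rot: [180.0, 0.0, 174.5]
force: [3.0, -0.7, -2.3]
grip_width: 0.0154
grasp_force: 59.7
```

Emit:
apply_moves(moves=[[0.006, 0, 0, 0, 0, 0, 0], [0.012, 0, 0, 0, 0, 0, 0]])

```text
time_s: 11.45
tool_pos: [0.5024, 0.0006, 0.0566]
tool_rot: [180.0, 0.0, 174.5]
force: [2.8, -0.3, -2.8]
grip_width: 0.0154
grasp_force: 59.7
```

Emit:
apply_moves(moves=[[0.006, 0, 0, 0, 0, 0, 0], [0.012, 0, 0, 0, 0, 0, 0]])

```text
time_s: 11.65
tool_pos: [0.5, 0.0008, 0.0566]
tool_rot: [180.0, 0.0, 174.5]
force: [2.1, -0.5, -2.1]
grip_width: 0.0154
grasp_force: 59.7
```

Emit:
apply_moves(moves=[[0.006, 0, 0, 0, 0, 0, 0], [0.012, 0, 0, 0, 0, 0, 0]])

```text
time_s: 11.85
tool_pos: [0.4976, 0.0011, 0.0566]
tool_rot: [180.0, 0.0, 174.5]
force: [2.7, -0.7, -1.6]
grip_width: 0.0154
grasp_force: 59.7
```

Emit:
apply_moves(moves=[[0.006, 0, 0, 0, 0, 0, 0], [0.012, 0, 0, 0, 0, 0, 0]])

```text
time_s: 12.05
tool_pos: [0.4952, 0.0013, 0.0566]
tool_rot: [180.0, 0.0, 174.5]
force: [1.9, 0.1, -2.5]
grip_width: 0.0156
grasp_force: 59.7
```

Emit:
apply_moves(moves=[[0.006, 0, 0, 0, 0, 0, 0], [0.012, 0, 0, 0, 0, 0, 0]])

```text
time_s: 12.25
tool_pos: [0.4928, 0.0015, 0.0566]
tool_rot: [180.0, 0.0, 174.5]
force: [2.0, -0.1, -1.2]
grip_width: 0.0153
grasp_force: 59.7
```

Emit:
apply_moves(moves=[[0.006, 0, 0, 0, 0, 0, 0], [0.012, 0, 0, 0, 0, 0, 0]])

```text
time_s: 12.45
tool_pos: [0.4905, 0.0017, 0.0566]
tool_rot: [180.0, 0.0, 174.5]
force: [2.9, -0.5, -2.6]
grip_width: 0.0158
grasp_force: 59.7
```

Emit:
apply_moves(moves=[[0.006, 0, 0, 0, 0, 0, 0], [0.012, 0, 0, 0, 0, 0, 0]])

```text
time_s: 12.65
tool_pos: [0.4885, 0.0019, 0.0567]
tool_rot: [180.0, 0.1, 174.5]
force: [4.5, -0.8, -2.7]
grip_width: 0.0154
grasp_force: 59.7
```

Emit:
apply_moves(moves=[[0.002, 0, 0, 0, 0, 0, 0], [0.004, 0, 0, 0, 0, 0, 0], [0.004, 0, 0, 0, 0, 0, 0]])

```text
time_s: 12.95
tool_pos: [0.4882, 0.002, 0.0569]
tool_rot: [180.0, 0.1, 174.5]
force: [4.6, -1.1, -2.8]
grip_width: 0.0152
grasp_force: 59.7
```

Emit:
apply_moves(moves=[[0.003, 0, 0, 0, 0, 0, 0], [0.005, 0, 0, 0, 0, 0, 0], [0.005, 0, 0, 0, 0, 0, 0]])

```text
time_s: 13.25
tool_pos: [0.488, 0.002, 0.0572]
tool_rot: [180.0, 0.2, 174.5]
force: [6.6, 0.3, -3.9]
grip_width: 0.0153
grasp_force: 59.7
```

Emit:
apply_moves(moves=[[0.003, 0, 0, 0, 0, 0, 0], [0.005, 0, 0, 0, 0, 0, 0], [0.005, 0, 0, 0, 0, 0, 0]])

```text
time_s: 13.55
tool_pos: [0.4879, 0.0021, 0.0574]
tool_rot: [180.0, 0.3, 174.5]
force: [9.2, -0.3, -4.3]
grip_width: 0.0154
grasp_force: 59.7
```

```bash
python3 st.py
```

```text
time_s 13.55
tool_pos [0.4879 0.0021 0.0574]
tool_rot [179.9757   0.3083 174.5337]
force [ 9.2062 -0.3478 -4.3421]
wrist_torque [-0.0761 -1.6278  0.0857]
grip_width 0.0154
grasp_force 59.7331
```

Emit:
apply_moves(moves=[[0.001, 0, 0, 0, 0, 0, 0], [0.001, 0, 0, 0, 0, 0, 0], [0.001, 0, 0, 0, 0, 0, 0]])

```text
time_s: 13.85
tool_pos: [0.4879, 0.0021, 0.0575]
tool_rot: [180.0, 0.3, 174.5]
force: [9.1, -0.5, -3.4]
grip_width: 0.0153
grasp_force: 59.7
```

Emit:
apply_moves(moves=[[0, 0, 0, 0, 0, 0, 0], [0, 0, 0, 0, 0, 0, 0], [0, 0, 0, 0, 0, 0, 0], [0, 0, 0, 0, 0, 0, 0]])

```text
time_s: 14.25
tool_pos: [0.4879, 0.0021, 0.0575]
tool_rot: [180.0, 0.3, 174.5]
force: [9.0, -0.1, -4.3]
grip_width: 0.015
grasp_force: 59.7
```

```bash
python3 st.py
```

```text
time_s 14.25
tool_pos [0.4879 0.0021 0.0575]
tool_rot [179.9764   0.3263 174.5364]
force [ 8.9976 -0.0999 -4.3361]
wrist_torque [-0.0362 -1.6567  0.0474]
grip_width 0.015
grasp_force 59.7336
```

Emit:
apply_moves(moves=[[0.002, 0, 0, 0, 0, 0, 0], [0.002, 0, 0, 0, 0, 0, 0], [0.002, 0, 0, 0, 0, 0, 0], [0.002, 0, 0, 0, 0, 0, 0], [0.002, 0, 0, 0, 0, 0, 0], [0.002, 0, 0, 0, 0, 0, 0], [0.002, 0, 0, 0, 0, 0, 0]])

```text
time_s: 14.95
tool_pos: [0.4878, 0.0021, 0.0576]
tool_rot: [180.0, 0.4, 174.5]
force: [9.9, -0.6, -3.7]
grip_width: 0.015
grasp_force: 59.7
```

Emit:
apply_moves(moves=[[-0.01, 0, 0, 0, 0, 0, 0], [-0.025, 0, 0, 0, 0, 0, 0], [-0.04, 0, 0, 0, 0, 0, 0], [-0.055, 0, 0, 0, 0, 0, 0], [-0.06, 0, 0, 0, 0, 0, 0], [-0.06, 0, 0, 0, 0, 0, 0]])

```text
time_s: 15.55
tool_pos: [0.4964, 0.0011, 0.0563]
tool_rot: [-180.0, -0.1, 174.5]
force: [-0.2, 0.3, -1.7]
grip_width: 0.015
grasp_force: 59.7
```

```bash
python3 st.py; python3 - <<'E'
from snap import *
crop("rel",[("top",(200,90,290,210)),("side",(270,130,360,220))],4)
E
```

```text
time_s 15.55
tool_pos [0.4964 0.0011 0.0563]
tool_rot [-1.799902e+02 -5.260000e-02  1.745336e+02]
force [-0.1887  0.2592 -1.6517]
wrist_torque [0.0655 0.0846 0.0401]
grip_width 0.015
grasp_force 59.7263
```

View pics/rel.png

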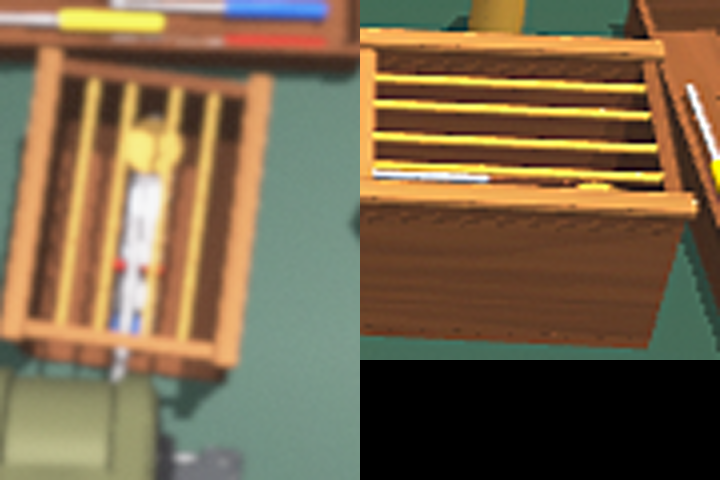

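The red plate now sits at top crop (137,268), drawn up to the blue stop (125,325), with the rod free of it. Lifting and backing out.

Emit:
apply_moves(moves=[[0, 0, -0.02, 0, 0, 0, 0], [0, 0, -0.05, 0, 0, 0, 0], [0, 0, -0.08, 0, 0, 0, 0], [0, 0, -0.11, 0, 0, 0, 0], [0, 0, -0.14, 0, 0, 0, 0], [0, 0, -0.155, 0, 0, 0, 0], [0, 0, -0.155, 0, 0, 0, 0]])

```text
time_s: 16.35
tool_pos: [0.4972, 0.0012, 0.0882]
tool_rot: [180.0, 0.1, 174.5]
force: [-0.3, -0.6, -0.8]
grip_width: 0.0154
grasp_force: 59.7
```

```bash
python3 st.py; python3 - <<'E'
from h import *
rows([(.46,.02,.087,-9),(.437,.06,.087,-20),(.42,.10,.087,-30),(.40,.17,.087,-45)])
E
```

```text
time_s 16.35
tool_pos [0.4972 0.0012 0.0882]
tool_rot [1.799721e+02 7.020000e-02 1.745435e+02]
force [-0.3418 -0.5935 -0.8204]
wrist_torque [0.0981 0.0687 0.0365]
grip_width 0.0154
grasp_force 59.7263
[0.194, 0.076, 0.006, 0.0, 0.001, 0.041]
[0.327, 0.264, 0.006, 0.0, 0.001, 0.169]
[0.431, 0.455, 0.006, 0.0, 0.001, 0.286]
[0.564, 0.794, 0.006, 0.001, 0.001, 0.46]
```

Emit:
apply_moves(moves=[[0.05, 0.02, 0.006, 0, 0, 0.01, 0], [0.12, 0.045, 0.006, 0, 0, 0.025, 0], [0.194, 0.076, 0.006, 0, 0, 0.041, 0], [0.238, 0.139, 0.006, 0, 0, 0.084, 0], [0.283, 0.201, 0.006, 0, 0, 0.126, 0], [0.327, 0.264, 0.006, 0, 0, 0.169, 0], [0.362, 0.328, 0.006, 0, 0, 0.208, 0], [0.396, 0.391, 0.006, 0, 0, 0.247, 0], [0.431, 0.455, 0.006, 0, 0, 0.286, 0], [0.475, 0.568, 0.006, 0, 0, 0.344, 0], [0.52, 0.681, 0.006, 0, 0, 0.402, 0], [0.564, 0.794, 0.006, 0, 0, 0.46, 0], [0.564, 0.794, -0.15, 0, 0, 0.46, 0], [0.564, 0.794, -0.3, 0, 0, 0.46, 0], [0.564, 0.794, -0.34, 0, 0, 0.46, 0], [0.564, 0.794, -0.34, 0, 0, 0.46, 0]])

```text
time_s: 17.95
tool_pos: [0.4003, 0.1703, 0.1564]
tool_rot: [179.8, 0.0, 135.0]
force: [0.5, 0.8, -2.6]
grip_width: 0.0151
grasp_force: 59.7
```

```bash
python3 st.py; python3 - <<'E'
from h import *
rows([(.464,.3148,.155,-1.33)])
E
```

```text
time_s 17.95
tool_pos [0.4003 0.1703 0.1564]
tool_rot [1.798447e+02 2.740000e-02 1.349964e+02]
force [ 0.5106  0.7573 -2.6339]
wrist_torque [0.023  0.0603 0.0086]
grip_width 0.0151
grasp_force 59.7263
[0.286, 0.736, 0.009, 0.002, 0.001, -0.508]
```

Emit:
apply_moves(moves=[[0.014, 0.036, 0, 0, 0, -0.025, 0], [0.057, 0.147, 0, 0, 0, -0.1, 0], [0.1, 0.258, 0, 0, 0, -0.178, 0], [0.143, 0.368, 0, 0, 0, -0.254, 0], [0.186, 0.478, 0, 0, 0, -0.33, 0], [0.229, 0.588, 0, 0, 0, -0.406, 0], [0.272, 0.699, 0, 0, 0, -0.48, 0], [0.286, 0.736, 0.009, 0, 0, -0.508, 0], [0.286, 0.736, 0.009, 0, 0, -0.508, 0], [0.286, 0.736, 0.009, 0, 0, -0.508, 0]])

```text
time_s: 18.95
tool_pos: [0.4624, 0.3136, 0.1519]
tool_rot: [-179.9, -0.1, 178.6]
force: [-0.4, -1.3, -1.8]
grip_width: 0.0154
grasp_force: 59.7
```

```bash
python3 st.py; python3 - <<'E'
from snap import *
crop("pre",[("top",(60,120,190,270)),("side",(180,30,310,160))])
rows([(.464,.3148,.155,-1.33),(.464,.3148,.0565,-1.33)])
E
```

```text
time_s 18.95
tool_pos [0.4624 0.3136 0.1519]
tool_rot [-1.798598e+02 -1.437000e-01  1.786374e+02]
force [-0.3597 -1.2511 -1.8186]
wrist_torque [0.0442 0.0677 0.034 ]
grip_width 0.0154
grasp_force 59.7261
[-0.006, 0.007, -0.01, -0.001, -0.001, -0.001]
[-0.006, 0.008, 0.482, -0.001, -0.001, -0.001]
```

View pics/pre.png

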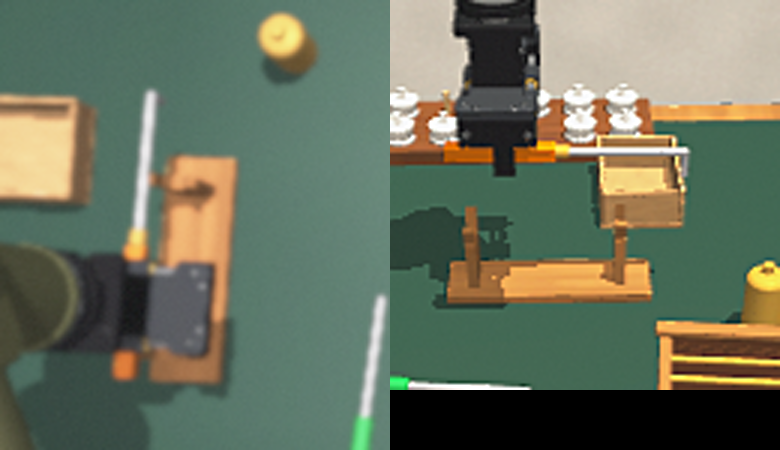

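The rod sits just as it did after the lift (tip at top crop (151,92) and side crop (688,148)), so it has not slipped. Lowering.

Emit:
apply_moves(moves=[[-0.006, 0.007, 0, 0, 0, 0, 0], [-0.006, 0.007, 0.06, 0, 0, 0, 0], [-0.006, 0.007, 0.14, 0, 0, 0, 0], [-0.006, 0.007, 0.22, 0, 0, 0, 0], [-0.006, 0.007, 0.29, 0, 0, 0, 0], [-0.006, 0.007, 0.34, 0, 0, 0, 0], [-0.006, 0.007, 0.38, 0, 0, 0, 0], [-0.006, 0.007, 0.4, 0, 0, 0, 0], [-0.006, 0.007, 0.4, 0, 0, 0, 0], [-0.006, 0.007, 0.4, 0, 0, 0, 0]])

```text
time_s: 20.05
tool_pos: [0.4648, 0.3161, 0.0743]
tool_rot: [180.0, 0.0, 178.7]
force: [0.0, 0.9, -1.9]
grip_width: 0.0151
grasp_force: 59.7
```

```bash
python3 st.py; python3 - <<'E'
from h import *
rows([(.464,.3148,.0565,-1.33)])
E
```

```text
time_s 20.05
tool_pos [0.4648 0.3161 0.0743]
tool_rot [1.799639e+02 4.510000e-02 1.786652e+02]
force [ 0.0072  0.8654 -1.9118]
wrist_torque [ 0.0188  0.0774 -0.0035]
grip_width 0.0151
grasp_force 59.7262
[0.004, -0.007, 0.089, 0.0, 0.001, -0.0]
```

Emit:
apply_moves(moves=[[0.003, -0.005, 0.02, 0, 0, 0, 0], [0.003, -0.005, 0.045, 0, 0, 0, 0], [0.003, -0.005, 0.065, 0, 0, 0, 0], [0.003, -0.005, 0.08, 0, 0, 0, 0], [0.003, -0.005, 0.08, 0, 0, 0, 0]])

```text
time_s: 20.55
tool_pos: [0.4634, 0.3146, 0.0571]
tool_rot: [-180.0, -0.0, 178.7]
force: [0.1, -0.1, -2.8]
grip_width: 0.0157
grasp_force: 59.7
```

Emit:
apply_moves(moves=[[0, 0, 0.004, 0, 0, 0, 0], [0, 0, 0.006, 0, 0, 0, 0], [0, 0, 0.006, 0, 0, 0, 0]], grip_force=10)

```text
time_s: 20.85
tool_pos: [0.4639, 0.3149, 0.0567]
tool_rot: [180.0, 0.0, 178.7]
force: [0.3, -0.7, -1.4]
grip_width: 0.0162
grasp_force: 9.9
```

```bash
python3 st.py
```

```text
time_s 20.85
tool_pos [0.4639 0.3149 0.0567]
tool_rot [1.799892e+02 1.650000e-02 1.786681e+02]
force [ 0.3343 -0.6988 -1.3943]
wrist_torque [ 0.0425  0.0471 -0.0017]
grip_width 0.0162
grasp_force 9.9214
```

Still just off the floor (about 0.5–1 mm); lower a touch more, then open.

Emit:
apply_moves(moves=[[0, 0, 0.004, 0, 0, 0, 0], [0, 0, 0.006, 0, 0, 0, 0], [0, 0, 0.006, 0, 0, 0, 0]], grip_force=5)

```text
time_s: 21.15
tool_pos: [0.464, 0.315, 0.0558]
tool_rot: [180.0, 0.0, 178.7]
force: [-0.5, -0.1, 1.5]
grip_width: 0.0161
grasp_force: 5.0
```

Emit:
apply_moves(moves=[[0, 0, 0, 0, 0, 0, 0.3], [0, 0, 0, 0, 0, 0, 0.5], [0, 0, 0, 0, 0, 0, 0.7], [0, 0, 0, 0, 0, 0, 0.8], [0, 0, 0, 0, 0, 0, 0.8], [0, 0, 0, 0, 0, 0, 0.8], [0, 0, 0, 0, 0, 0, 0.8], [0, 0, 0, 0, 0, 0, 0.8]])

```text
time_s: 21.95
tool_pos: [0.4638, 0.3149, 0.0554]
tool_rot: [180.0, 0.0, 178.7]
force: [-1.0, 0.1, 1.0]
grip_width: 0.0676
grasp_force: 0.0
```

Emit:
apply_moves(moves=[[0, 0, -0.05, 0, 0, 0, 0.8], [0, 0, -0.15, 0, 0, 0, 0.8], [0, 0, -0.3, 0, 0, 0, 0.8], [0, 0, -0.5, 0, 0, 0, 0.8], [0, 0, -0.7, 0, 0, 0, 0.8], [0.3, 0, -0.8, 0, 0, 0, 0.8], [0.3, 0.3, -0.8, 0, 0, 0, 0.8], [0.3, 0.6, -0.8, 0, 0, 0, 0.8], [0.3, 0.8, -0.8, 0, 0, 0, 0.8], [0.3, 0.8, -0.8, 0, 0, 0, 0.8], [0.3, 0.8, -0.8, 0, 0, 0, 0.8], [0.3, 0.8, -0.8, 0, 0, 0, 0.8]])

```text
time_s: 23.15
tool_pos: [0.4082, 0.4747, 0.2155]
tool_rot: [-179.9, 0.0, 178.6]
force: [0.1, -0.3, -0.4]
grip_width: 0.0692
grasp_force: 0.0
```

```bash
python3 - <<'E'
from snap import *
crop("fin",[("top",(60,90,300,270)),("side",(190,60,370,240))],1.9)
print(env.get_obs()["tool_pos"],env.get_obs()["force"])
E
```

```text
[0.40866759 0.47411218 0.21582718] [-0.77142483  0.80252192  0.08551719]
```

View pics/fin.png

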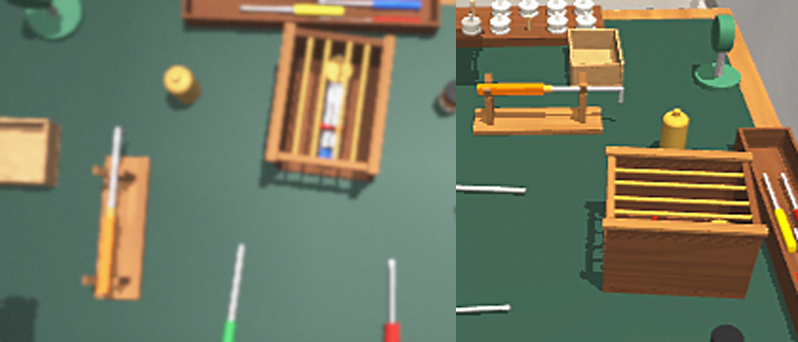

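The rod lies in its rack, hook the same way (side crop (620,93)). The red plate is drawn close to the blue stop (top crop (328,130) against (326,153)), and nothing else has moved.

```bash
python3 -c "
from cell import env
print(env.sign_off())"
```

```text
the job is handed in; nothing more can be done
None
```

The bolt is home on its stop, pressed with a measured pull of about 9–10 N (a little over the 8 N asked) for more than a second, the rod is unhooked and back in its rack with the hook end the same way, and the job is handed in (no verdict returned).

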